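# Load the cut-glass stopper and hold the inspection mirror on it

## Task

Put the spare glass stopper from the wooden rest block fully down into the one empty cup of the inspection station and let go of it, leaving the other stoppers and the things on the bench alone. Then take the sprung mirror by the bar on its top and turn it until the bench camera sees that newly loaded stopper, by reflection, in the middle of the mirror; finish while still holding the mirror steady at that angle, because its spring swings it back when released.

Things in the scene. Friction and masses are not known exactly. Their poses are not given: they have to be found in the camera images.
- station: grey station fixed to the bench. Origin: on the mirror's upright axis, at bench height. x points from mirror to cups, away from the robot within 0.3 rad; z up. Plate 270 x 380 x 10 mm (x, y, z), centred 85 mm along x and 15 mm along y from the origin. A black bench camera 36 mm wide, 96 mm tall stands on it 170 mm from the axis at -48 degrees (from +x to -y), looking level at the mirror
- camera_lens (a point): front of the bench camera's lens, 140 mm from the mirror's axis and 78 mm above the bench; it looks straight at the middle of the mirror
- mirror: the turning mirror with its frame and grip bar. Origin: on the turning axis at bench height; x: the mirror's normal, out of its reflecting face; z up. The glass, 44 mm wide and 56 mm high, stands upright with its face on the axis, its middle 78 mm above the bench; steel frame 50 x 62 mm
- mirror_turn (a joint): turn of the mirror, rad, 0 to 1.3, clockwise from above. At 0 (parked by its spring) the normal points 35 degrees from the station's +x to +y; at v, 35 degrees minus v. Spring 0.03 N m at 0, plus 0.06 per rad. A stopper is in mid-mirror when the normal halves the angle at the axis between lens and stopper
- mirror_bar (a point): centre of the plain aluminium grip bar on top of the mirror, on the turning axis, 133 mm above the bench: 12 mm thick (x, along the mirror's normal), 44 mm long (y, along the mirror's width), 36 mm tall; turns with the mirror
- cup_a: one of three alike grey plastic cups fixed on the plate: tube 48 mm outside, 26 mm hole, 34 mm tall. Origin: centre of its underside, 10 mm above the bench. A seated stopper's origin is 6 mm above the cup's. Cups stand 160 mm from the mirror's axis at 5, 33 and 61 degrees (from station +x to +y); which stands where changes. One of the three is empty at the start
- cup_b: one of three alike grey plastic cups fixed on the plate: tube 48 mm outside, 26 mm hole, 34 mm tall. Origin: centre of its underside, 10 mm above the bench. A seated stopper's origin is 6 mm above the cup's. Cups stand 160 mm from the mirror's axis at 5, 33 and 61 degrees (from station +x to +y); which stands where changes. One of the three is empty at the start
- cup_c: one of three alike grey plastic cups fixed on the plate: tube 48 mm outside, 26 mm hole, 34 mm tall. Origin: centre of its underside, 10 mm above the bench. A seated stopper's origin is 6 mm above the cup's. Cups stand 160 mm from the mirror's axis at 5, 33 and 61 degrees (from station +x to +y); which stands where changes. One of the three is empty at the start
- stopper_a: amber glass stopper, 84 mm tall, 0.1 to 0.2 kg, seated in one of the cups at the start, to be left there. Origin: centre of its underside, z up. Straight shank 22 mm wide, 28 mm long, chamfered foot; shoulder 38 mm wide at 28 to 34 mm, which rests on the rim; neck; round knob to grip, 36 mm wide, sides upright from 44 to 74 mm; blunt top
- stopper_b: amber glass stopper, 84 mm tall, 0.1 to 0.2 kg, seated in one of the cups at the start, to be left there. Origin: centre of its underside, z up. Straight shank 22 mm wide, 28 mm long, chamfered foot; shoulder 38 mm wide at 28 to 34 mm, which rests on the rim; neck; round knob to grip, 36 mm wide, sides upright from 44 to 74 mm; blunt top
- stopper_c: amber glass stopper, 84 mm tall, 0.1 to 0.2 kg, the spare, at the start in the hole of the wooden rest block, origin 8 mm above the bench. Origin: centre of its underside, z up. Straight shank 22 mm wide, 28 mm long, chamfered foot; shoulder 38 mm wide at 28 to 34 mm, which rests on the rim; neck; round knob to grip, 36 mm wide, sides upright from 44 to 74 mm; blunt top
- rest: fixed wooden rest block 90 x 90 x 36 mm with one round 26 mm hole in its middle. Origin: centre of its underside
- goblet: bystander: wine goblet, 160 mm tall, 72 mm wide, standing on the left of the bench. Origin: centre of its foot
- bottle: bystander: white plastic bottle, 150 mm tall, 60 mm wide, on the right of the bench. Origin: centre of its underside
- dresser: bystander: grey dressing stone, a stick 150 x 25 x 25 mm lying on the left of the bench. Origin: centre of its underside
Mind the look-alikes: they are no part of the job. What is shaped like the stopper_a but grey or yellow is not meant.

How it is judged:
By the outcome, as a careful person would: the job done as asked, in the order asked, and still so for the second after the job is handed in, while the arm keeps its last pose, push and grip.
It also fails if it takes over 46 s, if anything falls off the work surface, if the arm or the gripper's body presses on something with over 40 N, if the wrist force passes 120 N, or if a joint passes its speed limit or range.

## Robot

A 7-joint arm with a two-finger parallel gripper is mounted at the origin on the work surface. World frame = base frame: x ahead of the robot, y to its left, z up, the work surface at z = 0. Lengths are in mm, angles in rad, forces in N, time in s.
With the tool pointing down it reaches from about 400 to 900 mm from the base axis. Payload 5.6 kg.
Tool frame: the origin (TCP) lies midway between the tips of the shut fingers; the grasp point (between the pads) lies 19 mm behind it; x points along the fingers, y is the direction in which the jaws open and shut, and the axes are right-handed (so a half turn about x gives the same grasp; the last joint's range is limited). The gripper opens to 92 mm and grips with 3 to 60 N. Pads are 20 mm wide; open, the fingers measure 128 mm over their backs; the gripper's body (75 mm by 189 mm) begins 69 mm behind the grasp point.
Start: joints at [1.267, 0.468, -0.012, 1.603, 0.006, 1.071, -0.056], TCP at [167.561, -628.039, 179.692] pointing down, gripper open.
Joint ranges: [-2.53, 2.53], [-0.31, 2.02], [-1.57, 1.55], [0.28, 2.44], [-1.29, 4.43], [0.15, 1.84], [-2.92, 2.92]. Speed limits (rad/s): [2.57, 2.57, 3.14, 3.14, 3.14, 3.14, 3.14].

## Interface

Orientations are given as a rotation vector (axis times angle).
In Python, from cell import robot, grip, kin, viewer gives the robot as it stands. Calls block until the motion is done:
- robot.movep(position, orientation): joint-space move of the TCP to a pose.
- robot.servo_line(position, feed=150, rotation=None): straight line of the TCP; rotation=None keeps the orientation; feed is the mean speed in mm/s.
- robot.goto_joints(angles): joint-space move.
- grip(opening, newtons=None): opening from 0.0 (shut) to 1.0 (fully open); newtons is the grip in N (None keeps the last); returns when the fingers have stopped.
- robot.hold(seconds).
- kin.ik(position, orientation): joint angles nearest the present ones, or None.
- robot.observe(): the state.
- viewer.read_camera(name): name is "side" or "top"; returns the picture (420x560x3 uint8, red, green, blue); there is no depth.
- viewer.camera_info(name): a dict with "camera_matrix" (3x3 intrinsics, pixels), "R" (3x3) and "t" (3): a world point X has camera coordinates R X + t. Camera axes: x right, y down, z forward; pixel columns grow to the right and rows downward; lengths in mm; the calibration is good to about 2 mm. A picture is of the moment at which its call begins. camera_info takes no time and is no camera call.
A pose or a line that the arm cannot do raises robot.IKError and nothing moves.
- robot.job_done(): hands the job in, once; it reports no verdict.
Trained networks look in the newest picture that a camera, given by its name, has taken for a name from the list of things; names that differ only in an ending like _2 or _b are one class to them, and where a whole thing is asked for, a point or a joint stands for the part that bears it (a point fixed in the world has none). Each returns a list of dicts, best first, with "confidence" (0 to 1); they miss things now and then, are a little off and sometimes report something else, mostly with a low value. They report only what shows in the picture. A call takes as long as a camera call. They do not tell look-alikes from the thing itself.
- viewer.silhouettes(name, camera): "mask" (420x560 bool, what is visible of it).
- viewer.pinpoint(name, camera): "at" ([x, y, z] in mm, in the coordinates of the camera as it stood for that picture, good to about 4 mm: a listed point, or the origin of a listed thing).
The state is a dict: "t": time; "joints": joint angles; "joint_velocities": joint speeds; "joint_torque": joint torques, N m; "tcp_pos": TCP position; "tcp_rot": TCP orientation; "contact_force": force on the tool from outside, world axes, zero at the start; "wrist_torque": the same for the moment, N m; "grip_width": opening from 0.0 (shut) to 1.0 (fully open).
Only numpy, scipy, OpenCV 4.12 (cv2) and the standard library are available. Lean on these libraries where they do the work, as an engineer would, in place of code of your own. Each camera call takes 0.05 s, during which the arm holds its last target. There are 200 camera calls.

## Working session

There is one attempt and no reset: what is moved stays moved. The work goes in short steps, each a Python script; the robot and the scene stay as the last script left them, time stands still between calls to the robot, and variables do not carry over. Pictures are saved under pics/ and viewed, about 8 in all and at most 12, crops included, and the job is handed in when it is done.

```bash
ls; mkdir -p pics
cat > h.py <<'E'
import numpy as np, cv2
from cell import robot, grip, kin, viewer
from scipy.spatial.transform import Rotation as Ro
def world(cam,p):
    i=viewer.camera_info(cam); return np.array(i["R"]).T@(np.array(p)-np.array(i["t"]))
def pix(cam,X):
    i=viewer.camera_info(cam); c=np.array(i["R"])@np.array(X,float)+np.array(i["t"]); q=np.array(i["camera_matrix"])@c; return q[:2]/q[2]
def snap(cam,fn=None,crop=None,s=1):
    im=viewer.read_camera(cam)
    if fn:
        o=im if crop is None else im[crop[1]:crop[3],crop[0]:crop[2]]
        cv2.imwrite(fn,cv2.resize(o[:,:,::-1],None,fx=s,fy=s,interpolation=cv2.INTER_CUBIC))
    return im
E
python3 - <<'E'
from h import *
np.set_printoptions(precision=1,suppress=True)
print(robot.observe())
for c in("top","side"):
    snap(c,f"pics/{c}0.png")
    i=viewer.camera_info(c); print(c,-np.array(i["R"]).T@np.array(i["t"]),i["camera_matrix"][0])
    for n in("station","mirror","mirror_bar","camera_lens","cup_a","stopper_a","rest","goblet","bottle","dresser"):
        for d in viewer.pinpoint(n,c):
            w=world(c,d["at"]); print(n,round(d["confidence"],2),w,pix(c,w))
E
```

```text
pics
{'t': 0.0, 'joints': array([ 1.3,  0.5, -0. ,  1.6,  0. ,  1.1, -0.1]), 'joint_velocities': array([ 0., -0., -0.,  0.,  0., -0.,  0.]), 'joint_torque': array([  0. , -52.1,  -0. , -24.4,  -0.1,   0. ,   0. ]), 'tcp_pos': array([ 167.4, -627.4,  178.8]), 'tcp_rot': array([ 2.1,  0.3, -2.1]), 'contact_force': array([ 1. ,  0.5, -0.3]), 'wrist_torque': array([-0.1, -0. ,  0. ]), 'grip_width': 0.9996367241158708}
top [ 317.5   -2.7 1508.3] [508.6   0.  280.7]
station 0.73 [468.6  12.9  -1.7] [286.2 233.9]
mirror 0.48 [469.2  11.4   2.6] [286.7 233.5]
mirror 0.15 [529.6 158.6   6.7] [237.6 212.9]
mirror_bar 0.69 [468.1   9.7 133.1] [286.9 229.1]
camera_lens 0.71 [578.4 -81.2  78.8] [319.2 192.9]
camera_lens 0.52 [ 425.6 -339.     8. ] [406.  248.9]
cup_a 0.66 [529.2 159.2   7. ] [237.3 213. ]
cup_a 0.51 [623.2  44.2   9. ] [276.1 182.2]
stopper_a 0.74 [ 430.1 -339.1    7.7] [405.9 247.4]
stopper_a 0.74 [595.7 304.8  -1.3] [190.1 191.4]
stopper_a 0.72 [665.4 324.7  -1.7] [184.4 168.9]
stopper_a 0.63 [628.7  45.9  11.4] [275.6 180.2]
stopper_a 0.54 [534.5 154.6  17.9] [238.5 210.8]
sto
[... 591 characters left out ...]
0.6  11.2 130.9] [298.2 212.7]
cup_a 0.89 [596.  108.8   7.7] [239.7 258.7]
cup_a 0.57 [630.7  39.5  12.9] [238.7 235.1]
cup_a 0.55 [533.9 161.5   6.6] [253.4 281.4]
stopper_a 0.92 [342.  144.   -4.4] [328.7 301.3]
stopper_a 0.81 [532.3 158.2  13.8] [254.4 278.8]
stopper_a 0.67 [602.4 295.5  -3.3] [204.6 318.7]
stopper_a 0.64 [ 427.  -344.7    6. ] [349.9 167.3]
stopper_a 0.63 [664.3 322.3  -0.5] [175.9 319.2]
stopper_a 0.57 [475.3   8.6   1.8] [296.4 245.1]
stopper_a 0.54 [628.   43.6  17.1] [238.8 235.5]
rest 0.95 [ 429.9 -338.    -2.3] [348.2 170.4]
goblet 0.83 [566.8 405.7   0.2] [195.4 363.6]
bottle 0.82 [ 594.2 -354.4   -6.9] [300.5 156.8]
dresser 0.58 [409.  369.6   3.7] [267.8 372.6]
```

Run:
```python
from h import *
a=cv2.imread("pics/top0.png")[120:300,130:440]; b=cv2.imread("pics/side0.png")[130:390,160:380]
a=cv2.resize(a,(465*1,270)); b=cv2.resize(b,(330,390)); 
o=np.zeros((400,800,3),np.uint8); o[:270,:465]=a; o[:390,468:798]=b; cv2.imwrite("pics/m0.png",o)
```

```text
(no output)
```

View pics/m0.png

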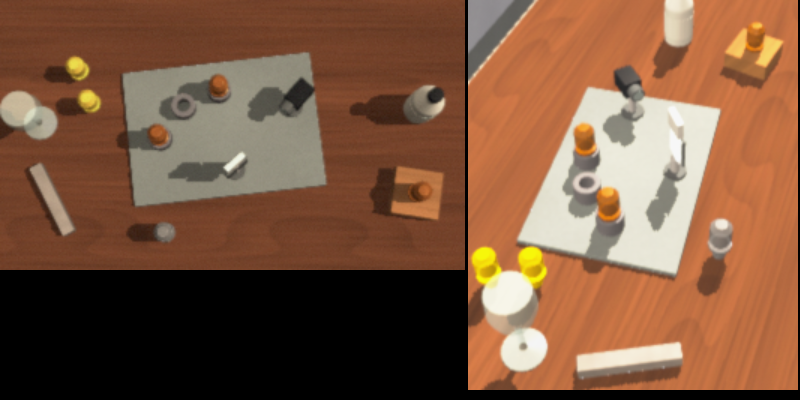

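View pics/side0.png

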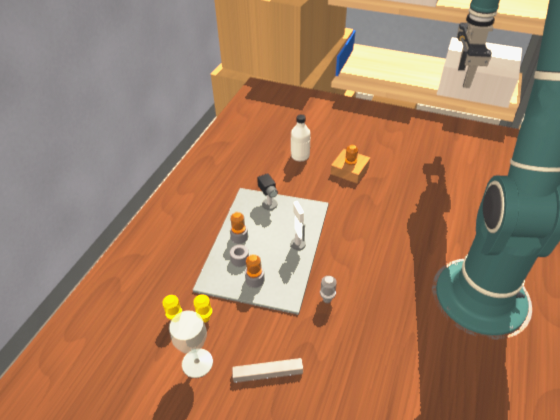

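The amber stopper in the wooden block at side (350,155) / top (406,247) is the spare. The yellow ones at side (172,305) and (202,305) and the grey one at side (328,287) are look-alikes. Two more ambers are seated at side (238,225) and (254,268). The empty cup is the middle one at side (239,256), i.e. 33°. Next I'll fit the station pose and confirm the spare in a crop.

```bash
cat >> h.py <<'E'
def stpt(s,r,deg,z):
    a=s[2]+np.radians(deg); return np.array([s[0]+r*np.cos(a),s[1]+r*np.sin(a),z])
E
python3 - <<'E'
from h import *
from scipy.optimize import least_squares
np.set_printoptions(precision=2,suppress=True)
def corners(s):
    c,n=np.cos(s[2]),np.sin(s[2])
    return [np.array([s[0]+c*x-n*y,s[1]+n*x+c*y,10]) for x,y in((-50,-175),(220,-175),(220,205),(-50,205))]
obs={}
for c in("top","side"):
    im=snap(c)
    m=viewer.silhouettes("station",c)[0]["mask"].astype(np.uint8)
    hull=cv2.convexHull(np.vstack(cv2.findContours(cv2.morphologyEx(m,cv2.MORPH_OPEN,np.ones((3,3))),cv2.RETR_EXTERNAL,cv2.CHAIN_APPROX_NONE)[0]))
    # edge refinement: sobel-based search along model edges normals
    g=cv2.GaussianBlur(cv2.cvtColor(im,cv2.COLOR_RGB2LAB),(3,3),0).astype(float)
    obs[c]=g
def resid(s,w,full=False):
    out=[]
    for c in obs:
        g=obs[c]; P=[pix(c,X) for X in corners(s)]
        for k in range(4):
            a,b=P[k],P[(k+1)%4]; n=np.array([-(b-a)[1],(b-a)[0]]);n/=np.linalg.norm(n)
            for u in np.linspace(.06,.94,25):
                p=a+u*(b-a); d=np.arange(-w,w+.01,.5)
                q=(p+d[:,None]*n).astype(np.float32)
                v=np.stack([cv2.remap(g[:,:,ch].astype(np.float32),q[None,:,0],q[None,:,1],cv2.INTER_LINEAR)[0] for ch in range(3)],1)
                e=np.linalg.norm(v[2:]-v[:-2],axis=1); e=np.where(e>.7*e.max(),e,0)
                out.append((c,p,n,(e*d[1:-1]).sum()/e.sum()))
    return out
s=np.array([470.5,11,np.radians(6.5)])
for w in(6,4,3,3):
    R=resid(s,w)
    for cams in(("top",),("side",),("top","side")):
        r=[x for x in R if x[0] in cams]
        def f(ds):
            o=[]
            for c,p,n,e in r: pass
            return o
        # linearised: recompute motion numerically
        J=np.zeros((len(r),3)); base={c:[pix(c,X) for X in corners(s)] for c in obs}
        us=np.linspace(.06,.94,25)
        for j,h in enumerate((1,1,.01)):
            t=s.copy();t[j]+=h
            nb={c:[pix(c,X) for X in corners(t)] for c in obs}
            for i,(c,p,n,e) in enumerate(r):
                k=(i%100)//25;u=us[i%25]
                dp=(nb[c][k]-base[c][k])*(1-u)+(nb[c][(k+1)%4]-base[c][(k+1)%4])*u
                J[i,j]=dp@n/h
        y=np.array([x[3] for x in r])
        sol=least_squares(lambda z:J@z-y,np.zeros(3),loss="soft_l1",f_scale=.3).x
        print(w,cams,s[:2]+sol[:2],np.degrees(s[2]+sol[2]),np.median(abs(J@sol-y)))
    s=s+sol
print(s); np.save("s.npy",s)
for d in(5,33,61): print(d,stpt(s,160,d,10)[:2])
for c in("top","side"):
    print(c,[pix(c,stpt(s,160,33,z)) for z in(44,)])
a=snap("side",None)[135:190,320:385]; b=snap("side")[190:290,205:300]
o=np.zeros((420,800,3),np.uint8); o[:330,:390]=cv2.resize(a,None,fx=6,fy=6); o[:400,400:780]=cv2.resize(b,None,fx=4,fy=4)
p=((pix("side",stpt(s,160,33,44))-[205,190]+.5)*4).astype(int)+[400,0]; cv2.drawMarker(o,tuple(int(v) for v in p),(0,255,0),0,14,1)
cv2.imwrite("pics/c1.png",o[:,:,::-1])
E
```

```text
6 ('top',) [470.92  11.81] 6.9295119411824455 0.1586727590551121
6 ('side',) [471.12  11.4 ] 6.898860958241625 0.1643580557466116
6 ('top', 'side') [471.02  11.64] 6.916469087663966 0.18381046431793374
4 ('top',) [470.87  11.9 ] 6.888886459603167 0.1797748709806129
4 ('side',) [471.15  11.5 ] 6.938165724764105 0.21776453329266593
4 ('top', 'side') [471.01  11.72] 6.915745348770404 0.22916745933752913
3 ('top',) [470.87  11.95] 6.891581771733081 0.18278085192057406
3 ('side',) [471.13  11.45] 6.920714349365044 0.20328853669596497
3 ('top', 'side') [471.    11.73] 6.906357779926155 0.23624529942539374
3 ('top',) [470.9   11.93] 6.9049976360617675 0.18452706076794922
3 ('side',) [471.1   11.48] 6.915265300636585 0.20873051099524229
3 ('top', 'side') [471.    11.73] 6.912380976725763 0.2335387989109891
[471.    11.73   0.12]
5 [627.55  44.76]
33 [593.72 114.39]
61 [531.16 159.99]
top [array([251.75, 189.57])]
side [array([238.5 , 251.63])]
```

View pics/c1.png

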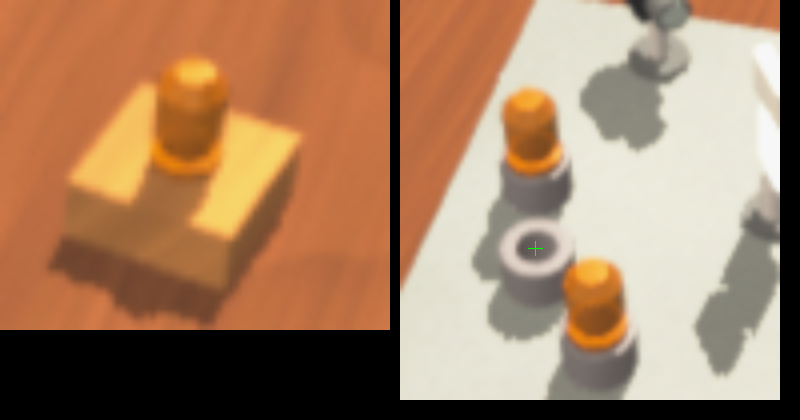

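The left crop shows the amber spare in the wooden block. The right one shows the empty middle cup with my predicted centre inside its hole. Next I'll refine the spare's position from its amber blob, checked against the seated ones, then grasp it.

```bash
cat >> h.py <<'E'
def down(deg):
    a=np.radians(deg); x=np.array([0,0,-1.]); y=np.array([np.cos(a),np.sin(a),0]); return Ro.from_matrix(np.stack([x,y,np.cross(x,y)],1)).as_rotvec()
def amber(cam,approx):
    h=cv2.cvtColor(viewer.read_camera(cam),cv2.COLOR_RGB2HSV); m=((h[:,:,0]<18)&(h[:,:,1]>215)&(h[:,:,2]>120)).astype(np.uint8)
    n,l,st,ce=cv2.connectedComponentsWithStats(m); i=[k for k in range(1,n) if st[k,4]>30]
    k=min(i,key=lambda k:np.linalg.norm(ce[k]-approx)); return ce[k],st[k,4]
def ray(cam,p):
    i=viewer.camera_info(cam); R=np.array(i["R"]); o=-R.T@np.array(i["t"]); d=R.T@np.linalg.solve(np.array(i["camera_matrix"]),[*p,1]); return o,d/np.linalg.norm(d)
def tri(ps):
    A=0;b=0
    for c,p in ps.items():
        o,d=ray(c,p);M=np.eye(3)-np.outer(d,d);A=A+M;b=b+M@o
    return np.linalg.solve(A,b)
E
python3 - <<'E'
from h import *
np.set_printoptions(precision=1,suppress=True)
s=np.load("s.npy")
for n,X in(("5",stpt(s,160,5,70)),("61",stpt(s,160,61,70)),("spare",np.array([428,-339,62]))):
    r={c:amber(c,pix(c,X)) for c in("top","side")}
    print(n,X,tri({c:v[0] for c,v in r.items()}),[v[1] for v in r.values()],[v[0] for v in r.values()])
q0=robot.observe()["joints"]
for a in(40,130,-50,-140):
    print(a,[None if (q:=kin.ik(P,down(a))) is None else q[[0,4,6]] for P in([428,-339,150],[428,-339,48],[593.7,114.4,60],[471,11.7,116])])
for a in(42,-138,-1,179): print(a,kin.ik([471,11.7,116],down(a)))
E
```

```text
Traceback (most recent call last):
  File "h.py", line 21, in amber
    k=min(i,key=lambda k:np.linalg.norm(ce[k]-approx)); return ce[k],st[k,4]
ValueError: min() iterable argument is empty
```

```bash
cat >> h.py <<'E'
def amber(cam,approx):
    viewer.read_camera(cam); best=None
    for d in viewer.silhouettes("stopper_a",cam):
        y,x=np.nonzero(d["mask"]); c=np.array([x.mean(),y.mean()]); e=np.linalg.norm(c-approx)
        if best is None or e<best[2]: best=(c,len(x),e)
    return best
E
python3 - <<'E'
from h import *
np.set_printoptions(precision=1,suppress=True)
s=np.load("s.npy")
for n,X in(("5",stpt(s,160,5,70)),("61",stpt(s,160,61,70)),("spare",np.array([428,-339,62]))):
    r={c:amber(c,pix(c,X)) for c in("top","side")}
    print(n,X,tri({c:v[0] for c,v in r.items()}),[v[1] for v in r.values()],[v[2] for v in r.values()])
for a in(40,130,-50,-140):
    print(a,[None if (q:=kin.ik(P,down(a))) is None else q[[0,4,6]] for P in([428,-339,150],[428,-339,48],[593.7,114.4,60],[471,11.7,116])])
for a in(42,-138,-1,179): print(a,kin.ik([471,11.7,116],down(a)))
E
```

```text
5 [627.6  44.8  70. ] [627.3  45.2  71.3] [159, 284] [np.float64(0.5792970501877391), np.float64(0.5311937525947199)]
61 [531.2 160.   70. ] [530.6 160.2  72.2] [147, 303] [np.float64(0.16950348056522507), np.float64(0.4564687542654558)]
spare [ 428 -339   62] [ 425.7 -336.9   64.1] [166, 217] [np.float64(0.8775731053850159), np.float64(0.6768137546840904)]
40 [array([1. , 0.2, 1.1]), array([1. , 0.4, 1. ]), array([0.3, 0.5, 0. ]), array([0.7, 0.4, 0.2])]
130 [array([1.5, 0.8, 2.2]), array([1.5, 1.1, 2. ]), array([0.6, 1.1, 1.2]), array([0.9, 0.8, 1.5])]
-50 [array([ 0.8,  0.1, -0.4]), array([ 0.8,  0.2, -0.4]), array([ 0.3,  0.6, -1.6]), array([ 0.5,  0.3, -1.2])]
-140 [array([ 0.6, -0. , -1.8]), array([ 0.5, -0.1, -1.8]), array([ 0. ,  0.2, -2.9]), array([ 0.3,  0.2, -2.7])]
42 [ 0.7  0.4 -0.9  2.   0.4  0.9  0.3]
-138 [ 0.3  0.3 -0.4  2.1  0.2  0.8 -2.7]
-1 [ 0.6  0.4 -0.8  2.   0.4  0.9 -0.4]
179 [ 0.9  0.7 -1.3  2.   0.8  1.1  2.4]
```

Run:
```python
from h import *
np.set_printoptions(precision=2,suppress=True)
P=np.array([426,-337,0.])
def st(m): o=robot.observe(); print(m,round(o["t"],1),o["tcp_pos"],o["contact_force"],round(o["grip_width"],3))
robot.movep(P+[0,0,150],down(-50)); st("over")
robot.servo_line(P+[0,0,48],feed=150); st("down")
grip(0.0,5); st("grip1")
grip(0.75)
robot.servo_line(P+[0,0,105],feed=150); robot.movep(P+[0,0,105],down(40)); robot.servo_line(P+[0,0,48],feed=150); st("down2")
grip(0.0,20); st("grip2")
robot.servo_line(P+[0,0,58],feed=40); st("lift10")
robot.servo_line(P+[0,0,170],feed=150); st("lift")
snap("side","pics/s2.png",(250,90,410,210),4)
```

```text
over 3.5 [ 425.15 -338.75  150.03] [ 0.06 -0.04 -0.07] 0.996
down 4.3 [ 426.46 -337.61   48.64] [0.42 0.12 0.74] 1.0
grip1 5.3 [ 427.15 -338.07   48.75] [ 2.63 -1.42  3.79] 0.347
down2 8.3 [ 426.36 -336.86   48.16] [-0.31  0.25  0.1 ] 0.752
grip2 9.0 [ 425.54 -337.85   48.27] [-2.94 -1.98  4.37] 0.329
lift10 9.4 [ 426.31 -336.71   58.14] [ 1.16  0.96 -1.79] 0.324
lift 10.3 [ 425.31 -336.64  169.11] [ 0.31  0.38 -1.48] 0.327
```

View pics/s2.png

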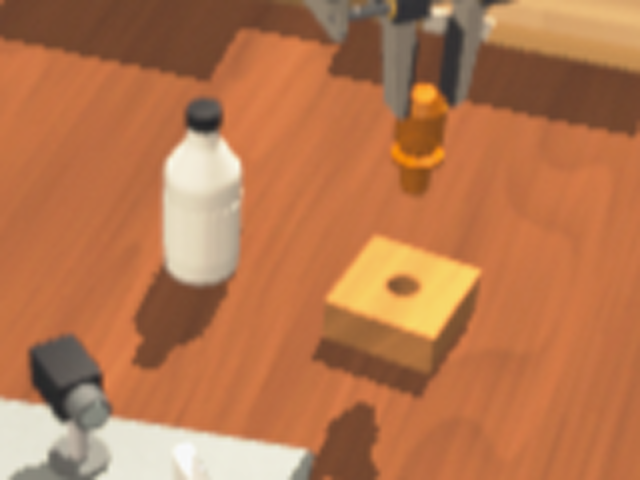

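Run:
```python
from h import *
np.set_printoptions(precision=1,suppress=True)
o=robot.observe(); T=o["tcp_pos"]; print(T, Ro.from_rotvec(o["tcp_rot"]).as_matrix())
im=viewer.read_camera("side")
for z in(-40,-12,-6,0,19,34): print(z,pix("side",T+[0,0,z]), (pix("side",T+[0,0,z])-[250,90])*4)
o=cv2.resize(im[90:145,325:390,::-1],None,fx=9,fy=9,interpolation=cv2.INTER_CUBIC)
for z in(-40,-9,0,19,34):
    p=(pix("side",T+[0,0,z])-[325,90]+.5)*9; cv2.drawMarker(o,tuple(int(v) for v in p),(0,255,0),0,12,1)
a=np.radians(40)
for sg in(-1,1):
  for k in(-10,10):
    p=(pix("side",T+np.array([np.cos(a)*18*sg-np.sin(a)*k,np.sin(a)*18*sg+np.cos(a)*k,0]))-[325,90]+.5)*9; cv2.drawMarker(o,tuple(int(v) for v in p),(255,0,0),1,12,1)
cv2.imwrite("pics/s3.png",o)
for c in("top","side"):
    print(c,amber(c,pix(c,T+[0,0,10])),pix(c,T+[0,0,10]))
    for d in viewer.pinpoint("stopper_a",c):
        w=world(c,d["at"])
        if w[1]<-250: print(c,d["confidence"],w)
```

```text
[ 425.2 -336.6  168.8] [[-0.   0.8  0.6]
 [ 0.   0.6 -0.8]
 [-1.  -0.  -0. ]]
-40 [353.3 137.2] [413.4 188.6]
-12 [354.2 129.3] [416.9 157.3]
-6 [354.4 127.6] [417.7 150.5]
0 [354.6 125.9] [418.5 143.6]
19 [355.2 120.4] [421.  121.6]
34 [355.8 116. ] [423.  103.9]
top (array([416.4, 246.1]), 83, np.float64(3.653384879014213)) [419.7 244.5]
top 0.4 [ 431.4 -340.2  129.8]
side (array([354.9, 123.1]), 230, np.float64(0.15091130792628463)) [355. 123.]
side 0.56 [ 427.1 -341.4  128.6]
```

View pics/s3.png

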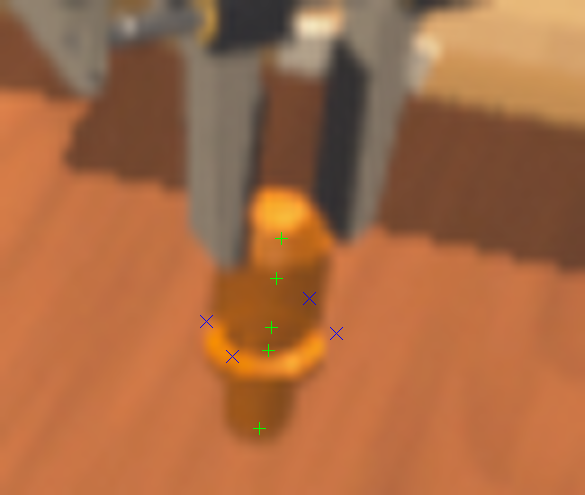

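The stopper hangs upright and centred under the TCP. The open fingertips sit about 20 mm above the nominal TCP because of the linkage arc, so I'll allow for that. Carrying it to the cup now.

Run:
```python
from h import *
np.set_printoptions(precision=2,suppress=True)
C=np.array([593.7,114.4,0.])
def mean(n=8):
    L=[]
    for _ in range(n): robot.hold(.02); o=robot.observe(); L.append(np.r_[o["tcp_pos"],o["contact_force"]])
    return np.mean(L,0),np.std(L,0)
def st(m): a,b=mean(); print(m,round(robot.observe()["t"],1),a,b[:3],round(robot.observe()["grip_width"],3))
robot.movep([500,-150,205],down(40))
robot.movep(C+[0,0,150],down(40)); st("over")
robot.servo_line(C+[0,0,92],feed=120); a,b=mean(); st("hover")
f0=a[3:]
for z in range(88,55,-3):
    robot.servo_line(C+[0,0,max(z,56)],feed=60); o=[robot.observe() for _ in range(1)][0]
    f=o["contact_force"]-f0; print(z,o["tcp_pos"],f)
    if abs(f[2])>9: break
st("end")
snap("side","pics/s4.png",(180,150,320,255),5)
```

```text
over 12.7 [594.23 111.51 150.07  -0.01  -0.21  -1.59] [0.03 0.11 0.13] 0.322
hover 13.6 [594.32 114.59  92.91   0.29   0.11  -1.26] [0.08 0.05 0.09] 0.323
88 [593.46 114.26  87.73] [-0.04  0.92 -0.02]
85 [593.53 114.36  84.73] [-0.59 -0.04 -0.22]
82 [593.5  114.35  81.73] [-0.43 -0.06  0.38]
79 [593.51 114.33  78.73] [0.12 0.48 0.55]
76 [593.53 114.32  75.76] [-0.31  0.67 -0.16]
73 [593.5  114.34  72.75] [-0.91 -0.24 -0.18]
70 [593.51 114.35  69.74] [-0.57 -0.21  1.1 ]
67 [593.54 114.33  66.77] [-0.34  0.4   0.16]
64 [593.53 114.37  63.76] [-0.39 -0.5   0.66]
61 [593.53 114.33  60.75] [ 0.22 -0.14  0.01]
58 [593.54 114.34  57.75] [-0.73 -0.56 -0.58]
end 16.5 [593.65 114.41  57.92   0.    -0.06  -1.84] [0.06 0.04 0.07] 0.323
```

View pics/s4.png

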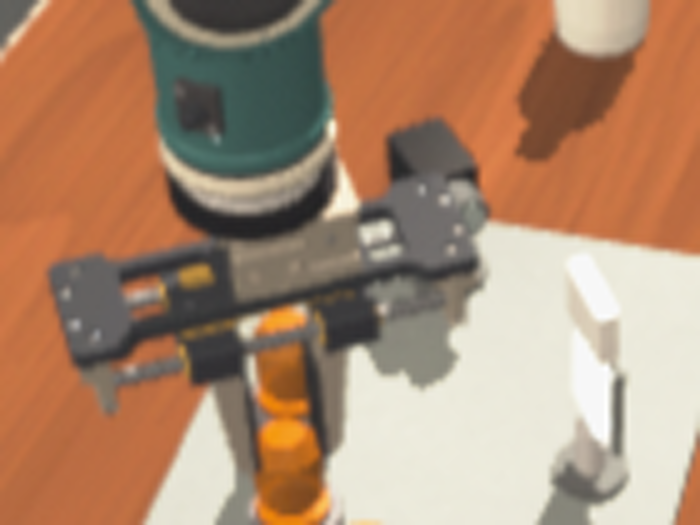

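Run:
```python
from h import *
np.set_printoptions(precision=2,suppress=True)
C=np.array([593.7,114.4,0.])
for z in(56,55):
    robot.servo_line(C+[0,0,z],feed=40); robot.hold(.1); o=robot.observe(); print(z,o["tcp_pos"],o["contact_force"])
    if o["contact_force"][2]>4: break
grip(0.7); o=robot.observe(); print(o["contact_force"],o["grip_width"])
robot.servo_line(C+[0,0,170],feed=200)
robot.movep([471,11.7,200],down(42)); print(robot.observe()["t"])
s=np.load("s.npy")
for n,X in(("5",stpt(s,160,5,70)),("33",stpt(s,160,33,70)),("61",stpt(s,160,61,70))):
    r={c:amber(c,pix(c,X)) for c in("side",)}
    print(n,{c:(v[0]-pix(c,X),v[1]) for c,v in r.items()})
snap("side","pics/s5.png",(180,150,340,310),4)
```

```text
56 [593.76 115.17  56.89] [-1.94  0.55  5.54]
[-0.84  0.17 -1.21] 0.7015742877056309
19.0
5 {'side': (array([ 0.32, -0.31]), 258)}
33 {'side': (array([-0.25,  0.35]), 311)}
61 {'side': (array([ 0.53, -0.35]), 322)}
```

View pics/s5.png

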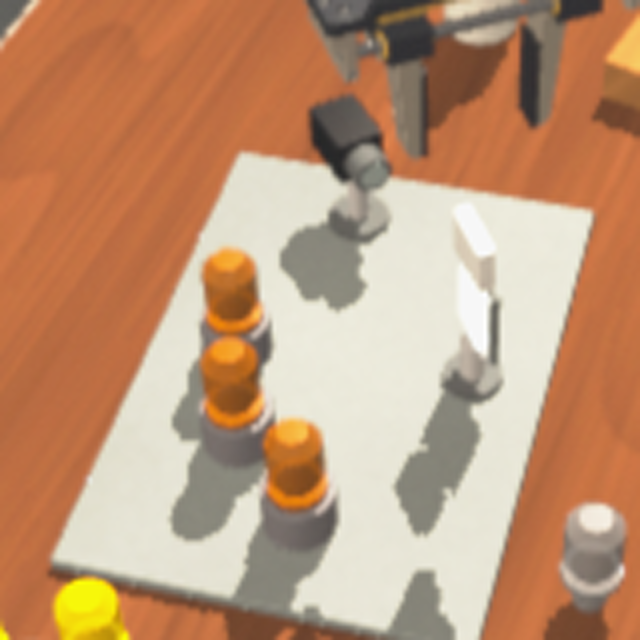

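All three stoppers now sit identically in their cups: the new one is at crop (232,395) and the mirror bar at (473,245). Next, grip the bar at its parked angle.

Run:
```python
from h import *
np.set_printoptions(precision=2,suppress=True)
s=np.load("s.npy"); M=np.array([s[0],s[1],111.]); y=np.degrees(s[2])
def st(m):
    o=robot.observe(); R=Ro.from_rotvec(o["tcp_rot"]).as_matrix(); print(m,round(o["t"],1),o["tcp_pos"],o["contact_force"],o["wrist_torque"],round(o["grip_width"],3),"yaw",np.degrees(np.arctan2(R[1,1],R[0,1])))
grip(1.0); robot.servo_line(M+[0,0,89],feed=150,rotation=down(35+y)); robot.servo_line(M,feed=120); robot.hold(.1); st("down")
grip(0.0,15); robot.hold(.2); st("grip")
snap("side","pics/s6.png",(210,130,380,290),4)
```

```text
down 21.2 [471.69  11.74 111.76] [ 0.75  0.26 -0.22] [-0.01 -0.14  0.03] 1.0 yaw 41.904032742257606
grip 22.6 [470.16  10.98 110.9 ] [-4.07 -3.67  5.8 ] [-0.8   0.96  0.06] 0.129 yaw 41.8886240213026
```

View pics/s6.png

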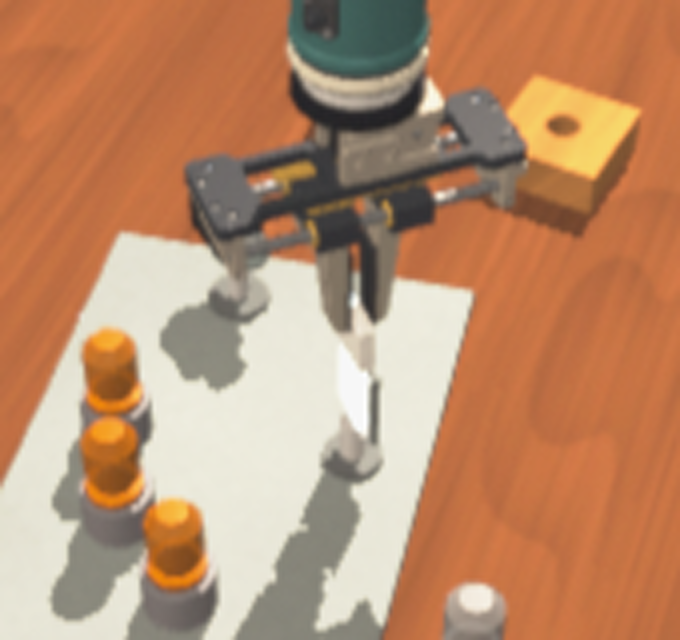

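The fingers hold the bar at 11.9 mm width with small forces. Now I'll turn it to the bisector: station −7.5°, world about −0.6°.

Run:
```python
from h import *
np.set_printoptions(precision=2,suppress=True)
s=np.load("s.npy"); M=np.array([s[0],s[1],111.]); y=np.degrees(s[2])
def st(m):
    o=robot.observe(); R=Ro.from_rotvec(o["tcp_rot"]).as_matrix(); print(m,round(o["t"],1),o["tcp_pos"],o["contact_force"],o["wrist_torque"],round(o["grip_width"],3),"yaw",np.degrees(np.arctan2(R[1,1],R[0,1])))
grip(0.0,30)
for v in np.linspace(0,42.5,8)[1:]:
    robot.movep(M,down(35-v+y)); st(round(v))
    if np.linalg.norm(robot.observe()["contact_force"])>25: break
robot.hold(.4); st("end")
a=snap("side")[150:290,205:345]; b=snap("top")[170:260,225:345]
o=np.zeros((420,790,3),np.uint8); o[:,:420]=cv2.resize(a,(420,420),interpolation=2); o[:270,430:790]=cv2.resize(b,(360,270),interpolation=2)
cv2.imwrite("pics/s7.png",o[:,:,::-1])
```

```text
6 23.1 [470.32  11.14 110.87] [-4.53 -4.35  4.08] [-0.83  0.92  0.02] 0.127 yaw 35.98912758137327
12 23.3 [470.53  11.27 110.89] [-4.45 -2.76  3.93] [-0.89  0.88 -0.  ] 0.122 yaw 30.04531391603812
18 23.6 [470.71  11.4  110.88] [-3.85 -3.94  4.05] [-0.88  0.83  0.05] 0.122 yaw 24.034923422022022
24 23.8 [470.94  11.49 110.9 ] [-3.64 -4.54  2.35] [-0.93  0.67  0.04] 0.125 yaw 17.984761623782752
30 24.1 [471.12  11.58 110.92] [-2.36 -4.04  0.71] [-0.98  0.44  0.08] 0.125 yaw 11.901378901689412
36 24.3 [471.37  11.58 110.95] [-1.38 -3.74 -0.21] [-0.98  0.15  0.06] 0.12 yaw 5.816269589440573
42 24.6 [471.54  11.63 110.97] [ 0.87 -3.71 -2.11] [-1.04 -0.18  0.08] 0.123 yaw -0.25412372709651465
end 25.0 [471.5   11.64 110.99] [ 4.42 -4.59 -4.07] [-1.06 -0.68  0.1 ] 0.12 yaw -0.5408016803173884
```

View pics/s7.png

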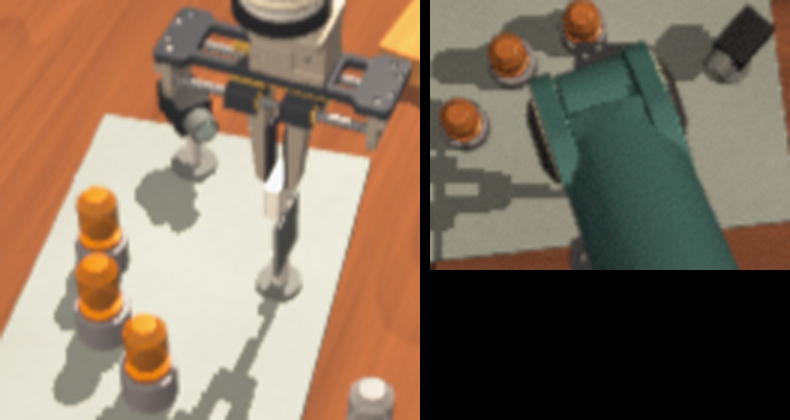

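Run:
```python
from h import *
np.set_printoptions(precision=2,suppress=True)
for _ in range(3):
    robot.hold(.4); o=robot.observe(); R=Ro.from_rotvec(o["tcp_rot"]).as_matrix(); print(round(o["t"],1),o["contact_force"],o["wrist_torque"],o["grip_width"],np.degrees(np.arctan2(R[1,1],R[0,1])))
print(robot.job_done())
```

```text
25.5 [ 2.3  -4.48 -4.57] [-1.07 -0.67  0.11] 0.12107205174038706 -0.5459836987360085
25.9 [ 2.62 -4.38 -3.35] [-1.08 -0.66  0.09] 0.12639220243018928 -0.5445494071162407
26.3 [ 2.18 -5.22 -4.64] [-1.09 -0.69  0.09] 0.12279027336280582 -0.5426347395095059
the job is handed in; nothing more can be done
None
```

I put the spare amber stopper from the wooden block into the empty middle cup (33°) and released it. I then took the mirror by its bar, turned it 42.5°, and handed the job in at about 26 s while still holding it.

**Stopper:** It met almost no resistance going in, and I felt the shoulder land on the rim at the expected height. In the side picture after release, it stands like the other two, within half a pixel of where it should be. I didn't touch the other stoppers, the look-alikes or the bystanders.

**Mirror:** I held the bar with its normal at −0.54° in world axes; the target halfway between lens and stopper was −0.59°. Angle and grip (about 11 mm) stayed steady over the last 1.2 s. Contact forces were under 8 N, and the wrist torque matched the spring.

**Limits of the checks:**
- I never saw the reflection itself. The mirror angle comes from the station pose fitted in both cameras, which agreed to about 0.5 mm and 0.01°.
- The arm hid the mirror in the last top picture; the side picture showed it turned with the gripper.
- The fingertips looked about 20 mm higher than the nominal tool point, so the stopper was held near the top of its knob. It did not slip.

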